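Find the full blank cassette by its weight, load it and start the key machine

TASK

Only one of the three identical cassettes is full of key blanks: find it by its weight and load it into the key machine's bay, standing on the bay floor between the two rails and slid fully home against the red stop, then let go of it. Then press the green start button fully down and release it; never press it before the full cassette is loaded. Leave the two light cassettes standing where they were (put back any you lift), tip none over, and do not push the padlock or the tape roll about.

Things in the scene. Friction and masses are not known exactly. Their poses are not given: they have to be found in the camera images.
- cassette_a: One of three identical closed blue cassettes, upright: case 50 (x) x 110 (y) x 70 mm high; on its grey lid, centred, a black grip bar 16 (x) x 70 (y) mm, 70 to 110 mm above the underside. Origin: centre of the underside, z up; both ends alike. About 0.3 kg empty, 0.8 kg full of key blanks; they look the same and any of the three may be the full one.
- cassette_b: One of three identical closed blue cassettes, upright: case 50 (x) x 110 (y) x 70 mm high; on its grey lid, centred, a black grip bar 16 (x) x 70 (y) mm, 70 to 110 mm above the underside. Origin: centre of the underside, z up; both ends alike. About 0.3 kg empty, 0.8 kg full of key blanks; they look the same and any of the three may be the full one.
- cassette_c: One of three identical closed blue cassettes, upright: case 50 (x) x 110 (y) x 70 mm high; on its grey lid, centred, a black grip bar 16 (x) x 70 (y) mm, 70 to 110 mm above the underside. Origin: centre of the underside, z up; both ends alike. About 0.3 kg empty, 0.8 kg full of key blanks; they look the same and any of the three may be the full one.
- machine: Key cutting machine, fixed: grey base plate 320 (x) x 510 (y, -340 to +170) x 30 mm high, on it a blue-grey hood (y -330 to -130, top 230 mm above the table) and a bay (see bay_stop). Beside the bay: button pod at -x; vise and cutter (up to 142 mm above the table) at x +48 to +132, y -136 to 0. Origin: on the table, below the foot of the red stop's face, z up.
- bay_stop (a point): Foot of the face of the red stop (90 mm wide, 45 high), on the bay's middle line at bay floor height, 30 mm above the table; axes as the machine's. A cassette goes in with its 110 mm length along the machine's y and slides home towards -y until its end meets this face; home, its origin is 55 mm on the +y side of this point, at the same height.
- bay_mouth (a point): Open end of the bay, middle of its floor, 165 mm to the machine's +y side of bay_stop; axes as the machine's. The bay is a straight flat track between these two points, open above, with aluminium rails 22 mm high along both sides, 62 mm apart inside.
- start_top (a point): Centre of the top of the green start button (36 mm diameter), pressed straight down, on a pod 112 mm to the machine's -x side of the bay's middle line.
- start (a joint): Travel of the start button: 0 up, 0.006 m fully down; a spring pushes it up, 5 N hold it fully down.
- padlock: Brass padlock lying flat, 90 x 45 x 25 mm, bystander; origin under its body.
- tape: Yellow tape roll, 90 mm diameter, 40 mm high, bystander; origin at the centre of its underside.

How it is judged:
On the way, in this order (a step that is already met when the one before it is completed fails the run):
1. the full cassette stands in the bay, home against the stop, released (((y of cassette_a in the frame of machine between 0.045 and 0.06 m and x of cassette_a in the frame of machine between -0.012 and 0.012 m and z of cassette_a in the frame of machine below 0.035 m and angle between the y axis of cassette_a and the y axis of machine, either way round below 0.15 rad and contact force between cassette_a and machine above 5 N and contact force between cassette_a and the fingers below 0.5 N and linear speed of cassette_a below 0.02 m/s) or (y of cassette_b in the frame of machine between 0.045 and 0.06 m and x of cassette_b in the frame of machine between -0.012 and 0.012 m and z of cassette_b in the frame of machine below 0.035 m and angle between the y axis of cassette_b and the y axis of machine, either way round below 0.15 rad and contact force between cassette_b and machine above 5 N and contact force between cassette_b and the fingers below 0.5 N and linear speed of cassette_b below 0.02 m/s) or (y of cassette_c in the frame of machine between 0.045 and 0.06 m and x of cassette_c in the frame of machine between -0.012 and 0.012 m and z of cassette_c in the frame of machine below 0.035 m and angle between the y axis of cassette_c and the y axis of machine, either way round below 0.15 rad and contact force between cassette_c and machine above 5 N and contact force between cassette_c and the fingers below 0.5 N and linear speed of cassette_c below 0.02 m/s))), for 0.2 s.
2. the start button is pressed fully down (value of joint start above 0.0045 m), for 0.05 s.
At the end, for the whole second after the job is handed in: The full cassette stands released and at rest on the bay floor (pressing on it with more than 5 N of weight), within 5 mm of the stop and in line with the bay (0.15 rad); the two light ones stand upright, released and at rest, within 50 mm of where they started; the start button is up again (((y of cassette_a in the frame of machine between 0.045 and 0.06 m and x of cassette_a in the frame of machine between -0.012 and 0.012 m and z of cassette_a in the frame of machine below 0.035 m and angle between the y axis of cassette_a and the y axis of machine, either way round below 0.15 rad and contact force between cassette_a and machine above 5 N and contact force between each of cassette_a, cassette_b, cassette_c and the fingers below 0.5 N and linear speed of each of cassette_a, cassette_b, cassette_c below 0.02 m/s and distance of each of cassette_b, cassette_c from where it was at the start of the episode below 0.05 m and angle between each of cassette_b, cassette_c's own z axis and vertical below 0.1 rad) or (y of cassette_b in the frame of machine between 0.045 and 0.06 m and x of cassette_b in the frame of machine between -0.012 and 0.012 m and z of cassette_b in the frame of machine below 0.035 m and angle between the y axis of cassette_b and the y axis of machine, either way round below 0.15 rad and contact force between cassette_b and machine above 5 N and contact force between each of cassette_b, cassette_a, cassette_c and the fingers below 0.5 N and linear speed of each of cassette_b, cassette_a, cassette_c below 0.02 m/s and distance of each of cassette_a, cassette_c from where it was at the start of the episode below 0.05 m and angle between each of cassette_a, cassette_c's own z axis and vertical below 0.1 rad) or (y of cassette_c in the frame of machine between 0.045 and 0.06 m and x of cassette_c in the frame of machine between -0.012 and 0.012 m and z of cassette_c in the frame of machine below 0.035 m and angle between the y axis of cassette_c and the y axis of machine, either way round below 0.15 rad and contact force between cassette_c and machine above 5 N and contact force between each of cassette_c, cassette_a, cassette_b and the fingers below 0.5 N and linear speed of each of cassette_c, cassette_a, cassette_b below 0.02 m/s and distance of each of cassette_a, cassette_b from where it was at the start of the episode below 0.05 m and angle between each of cassette_a, cassette_b's own z axis and vertical below 0.1 rad)) and value of joint start below 0.001 m); the robot touches nothing.
It fails at once if the start button is pressed while the full cassette is not loaded and released in the bay (value of joint start above 0.003 m and not ((y of cassette_a in the frame of machine between 0.045 and 0.06 m and x of cassette_a in the frame of machine between -0.012 and 0.012 m and z of cassette_a in the frame of machine below 0.035 m and angle between the y axis of cassette_a and the y axis of machine, either way round below 0.15 rad and contact force between cassette_a and machine above 5 N and contact force between cassette_a and the fingers below 0.5 N and linear speed of cassette_a below 0.02 m/s) or (y of cassette_b in the frame of machine between 0.045 and 0.06 m and x of cassette_b in the frame of machine between -0.012 and 0.012 m and z of cassette_b in the frame of machine below 0.035 m and angle between the y axis of cassette_b and the y axis of machine, either way round below 0.15 rad and contact force between cassette_b and machine above 5 N and contact force between cassette_b and the fingers below 0.5 N and linear speed of cassette_b below 0.02 m/s) or (y of cassette_c in the frame of machine between 0.045 and 0.06 m and x of cassette_c in the frame of machine between -0.012 and 0.012 m and z of cassette_c in the frame of machine below 0.035 m and angle between the y axis of cassette_c and the y axis of machine, either way round below 0.15 rad and contact force between cassette_c and machine above 5 N and contact force between cassette_c and the fingers below 0.5 N and linear speed of cassette_c below 0.02 m/s))).
It fails at once if a cassette is tipped over (more than 0.6 rad) (angle between any of cassette_a, cassette_b, cassette_c's own z axis and vertical above 0.6 rad).
It fails at once if the padlock or the tape roll is pushed more than 40 mm (distance of any of padlock, tape from where it was at the start of the episode above 0.04 m).
It also fails if it takes over 67 s, if anything falls off the work surface, if the arm or the gripper's body presses on something with over 40 N, if the wrist force passes 120 N, or if a joint passes its speed limit or range.

ROBOT

A 6-joint arm with a two-finger parallel gripper is mounted at the origin on the work surface. World frame = base frame: x ahead of the robot, y to its left, z up, the work surface at z = 0. Lengths are in m, angles in rad, forces in N, time in s.
With the tool pointing down it reaches from about 0.425 to 0.95 m from the base axis. Payload 3.5 kg.
Tool frame: the origin (TCP) lies midway between the tips of the shut fingers; the grasp point (between the pads) lies 19 mm behind it; z points along the fingers, y is the line along which they close (so a half turn about z gives the same grasp; the last joint's range is limited). The gripper opens to 85 mm and grips with 20 to 120 N. Pads are 22 mm wide; open, the fingers measure 114 mm over their backs; the gripper's body (76 mm by 85 mm) begins 54 mm behind the grasp point. The pads swing forward as they close: fully open they stand 13 mm farther back than shut.
Start: joints at [1.164, 0.286, 1.577, -0, 1.279, -0.15], TCP at [0.171, 0.653, 0.231] pointing down, gripper open.
Joint ranges: [-2.77, 2.77], [-0.9, 2.22], [0.21, 2.48], [-1.53, 4.67], [0.24, 2.81], [-2.84, 2.84]. Speed limits (rad/s): [2.79, 2.79, 3.14, 3.14, 3.14, 3.14].

INTERFACE

Orientations are given as a 3x3 rotation matrix whose columns are the frame's x, y, z axes.
In Python, from workcell import bot, optics, order gives the robot as it stands.
- The arm moves only by the tool move_arm, never from a script. Its argument "series" is a list of rows, each a list of 6 numbers: the shift along the tool's x, y, z in mm, then the turn, a rotation vector about the tool's x, y, z in rad. In form: [[x, y, z, rx, ry, rz], ...]. A call has 1 to 5 rows; each row shifts and turns the commanded pose from where the row before left it, along the tool's axes as they then stand; what a row does not reach is not made up. A row lasts 1/12 s, in which the tool goes at most 41.7 mm and 7.16 degrees, less where a joint would pass 70% of its speed; a pose out of reach is approached as far as the arm can. A call with a gripper value outside its range is refused whole. "claw" is the finger opening in mm, from 0 to 85.4, set as the call begins (left out, the last holds). The fingers move at their own pace and stop on an object; "grip_force" is the grip in N (left out, the last holds). Time passes only in rows, so rows that do not move let the fingers close. It gives the time, the measured TCP pose, the force, the opening and the grip force at its end, in the units of the state.
- bot.state(): the state, without advancing time (a new reading comes with each control period).
- optics.grab_frame(name): name is "scene" or "top"; returns (picture, depth): 400x640x3 uint8, red, green, blue; 400x640 float32, m along the optical axis (not along the pixel's ray), 0 where there is no reading.
- optics.calibration(name): a dict with "mtx" (3x3 intrinsics, pixels), "distortion" ([k1, k2, p1, p2, k3] as OpenCV has them; the pictures are not rectified), "view" (4x4, takes a point from world to camera coordinates). Camera axes: x right, y down, z forward; pixel columns grow to the right and rows downward; lengths in m; the calibration is good to about 2 mm. A picture is of the moment at which its call begins. calibration takes no time and is no camera call.
- order.job_done(): hands the job in; it is judged then, once.
The state is a dict: "time_s": time; "joint_pos": joint angles; "qvel": joint speeds; "effort": joint torques, N m; "tool_pos": TCP position; "ee_rot": TCP orientation; "wrist_force": force on the tool from outside, world axes, zero at the start; "moment": the same for the moment, N m; "opening": opening from 0.0 (shut) to 1.0 (fully open); "grasp_force": force on a finger pad.
Only numpy, scipy, OpenCV 4.12 (cv2) and the standard library are available. Lean on these libraries where they do the work, as an engineer would, in place of code of your own. Each camera call takes 0.05 s, during which the arm holds its last target. There are 200 camera calls.

## Working session

There is one attempt and no reset: what is moved stays moved. The work goes in short steps, Python scripts to look and compute and a tool call to move; the robot and the scene stay as the last step left them, time stands still between calls to the robot, and variables do not carry over. Pictures are saved under pics/ and viewed, at most 10 in all, crops included, and the job is handed in when it is done.

Besides the shell and the picture viewer there is one more tool, called after "Emit:" as name([rows], argument=value, ...), one row to a line, values as JSON. move_arm: Moves the arm, as the interface text tells. Its arguments: {"type":"object","properties":{"series":{"type":"array"},"claw":{"type":"number"},"grip_force":{"type":"number"}},"required":["series"]}

```bash
mkdir -p pics; python3 - <<'E'
from workcell import bot, optics
import cv2,numpy as np
for n in("scene","top"):
    p,d=optics.grab_frame(n); np.savez(f"pics/{n}0.npz",p=p,d=d)
    cv2.imwrite(f"pics/{n}0.png",p[:,:,::-1]); c=optics.calibration(n); print(n,c)
s=bot.state(); print(s)
E
```

```text
scene {'mtx': array([[395.74141681,   0.        , 317.55050597],
       [  0.        , 395.74141681, 203.16427785],
       [  0.        ,   0.        ,   1.        ]]), 'distortion': array([-0.00664747,  0.        ,  0.        ,  0.        ,  0.        ]), 'view': array([[-0.83112525,  0.55592953, -0.01315978,  0.45943005],
       [ 0.3907047 ,  0.56694413, -0.72520631, -0.1737714 ],
       [-0.39570274, -0.60787886, -0.68840586,  1.0578868 ],
       [ 0.        ,  0.        ,  0.        ,  1.        ]])}
top {'mtx': array([[374.67787348,   0.        , 320.13695823],
       [  0.        , 374.67787348, 199.30318201],
       [  0.        ,   0.        ,   1.        ]]), 'distortion': array([-0.04506387,  0.        ,  0.        ,  0.        ,  0.        ]), 'view': array([[-0.02544908, -0.99965775,  0.00606051,  0.02276552],
       [-0.98669321,  0.02414423, -0.16079042,  0.56292454],
       [ 0.16058906, -0.01007183, -0.98696997,  0.72763453],
       [ 0.        ,  0.        ,  0.        ,  1.        ]])}
{'time_s': 0.1, 'joint_pos': array([ 1.16400718e+00,  2.87097301e-01,  1.57805735e+00, -1.95496726e-05,
        1.27858674e+00, -1.50024532e-01]), 'qvel': array([-0.00282911, -0.00140103, -0.00408054, -0.00111159, -0.00272601,
       -0.00189865]), 'effort': array([ 5.60389981e-04, -4.07298625e+01, -2.93697631e+01, -1.23630302e-04,
        3.43688283e-03, -1.37022076e-05]), 'tool_pos': array([0.17116898, 0.65231406, 0.23005753]), 'ee_rot': array([[-9.67217983e-01,  2.53946213e-01, -8.32978036e-04],
       [ 2.53947398e-01,  9.67216002e-01, -1.98079060e-03],
       [ 3.02655417e-04, -2.12738889e-03, -9.99997691e-01]]), 'wrist_force': array([ 0.17458568, -0.7532841 , -0.16612782]), 'moment': array([-0.00027851,  0.02754486,  0.01152696]), 'grasp_force': 0.0, 'opening': 1.0017026259997637}
```

View pics/top0.png

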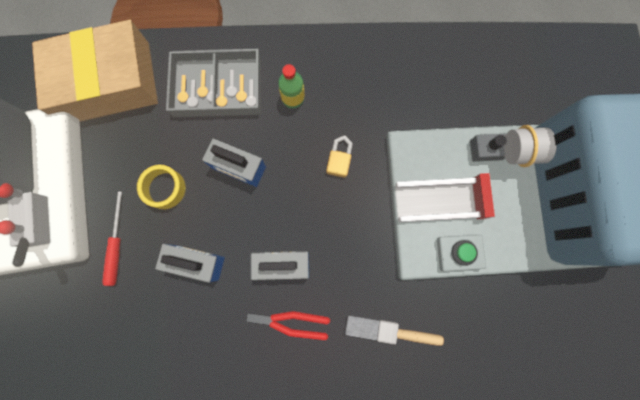

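View pics/scene0.png

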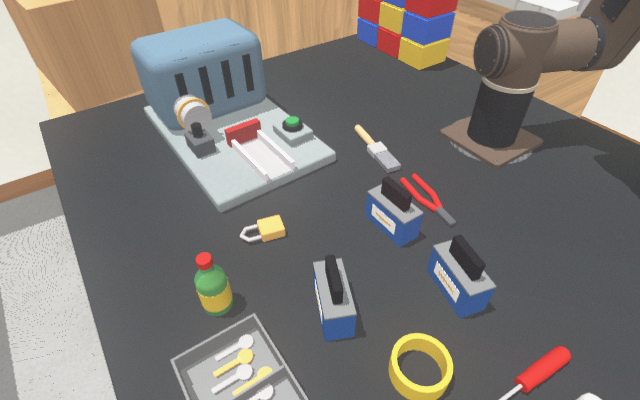

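The top view shows cassette lids at about (233,162), (188,263) and (279,266), the tape at (161,188) and the padlock at (340,160). The red stop is at (485,196) and the green button at (465,252). The scene view confirms this layout, with the bay opening toward the cassettes.

```bash
cat > h.py <<'E'
import numpy as np,cv2
from workcell import bot,optics
def cloud(n,d):
    c=optics.calibration(n);K,D,V=c["mtx"],c["distortion"],c["view"]
    h,w=d.shape;u,v=np.meshgrid(np.arange(w,dtype=float),np.arange(h,dtype=float))
    q=cv2.undistortPoints(np.stack([u,v],-1).reshape(-1,1,2),K,D).reshape(h,w,2)
    P=np.concatenate([q*d[...,None],d[...,None]],-1)
    return (P-V[:3,3])@V[:3,:3]
def ray(n,uv,z):
    c=optics.calibration(n);V=c["view"]
    q=cv2.undistortPoints(np.array(uv,float).reshape(-1,1,2),c["mtx"],c["distortion"]).reshape(-1,2)
    r=np.c_[q,np.ones(len(q))]@V[:3,:3];o=-V[:3,:3].T@V[:3,3]
    return o+r*((z-o[2])/r[:,2])[:,None]
def rect(xy):
    (cx,cy),(w,h),a=cv2.minAreaRect((xy*1000).astype(np.float32))
    if w<h:w,h,a=h,w,a+90   # a: direction of the long side
    return np.round([cx,cy,w,h,(a+90)%180-90],1)
E
cat > m.py <<'E'
from h import *
z=np.load("pics/top0.npz");p,d=z["p"],z["d"];W=cloud("top",d);ok=d>0
hsv=cv2.cvtColor(p,cv2.COLOR_RGB2HSV)
def comps(m,amin=60):
    n,l,s,c=cv2.connectedComponentsWithStats(m.astype(np.uint8))
    return [(l==i,c[i],s[i,4]) for i in range(1,n) if s[i,4]>amin]
lo=ok&(W[...,0]>.2)
print("lid+bar z .06-.13")
for m,c,a in comps(ok&(W[...,2]>.06)&(W[...,2]<.125),200):
    if c[0]<150 or c[0]>320 or c[1]<130: continue
    l=m&(W[...,2]<.08)&(hsv[...,2]>90);b=m&(W[...,2]>.1)
    print(c.round(),a,"lid",rect(W[l][:,:2]),np.median(W[l][:,2]).round(4),"bar",rect(W[b][:,:2]),np.median(W[b][:,2]).round(4))
    # ray version using contours
    cn=max(cv2.findContours(l.astype(np.uint8),0,2)[0],key=cv2.contourArea)
    print("  ray lid",rect(ray("top",cn,.07)[:,:2]))
    cn=max(cv2.findContours(b.astype(np.uint8),0,2)[0],key=cv2.contourArea)
    print("  ray bar",rect(ray("top",cn,.11)[:,:2]))
red=((hsv[...,0]<8)|(hsv[...,0]>172))&(hsv[...,1]>150)
red[:, :440]=0
red[:,520:]=0
for m,c,a in comps(red):
    t=m&(W[...,2]>.068)
    print("red",c.round(),a,"all",rect(W[m&ok][:,:2]),"top",rect(W[t][:,:2]),np.percentile(W[t][:,2],[5,50,95]))
g=(abs(hsv[...,0].astype(int)-70)<20)&(hsv[...,1]>120);g[:,:430]=0
for m,c,a in comps(g): print("green",c.round(),a,rect(W[m&ok][:,:2]),np.median(W[m&ok][:,2]))
r=ok&(W[...,2]>.045)&(W[...,2]<.058);r[:,:380]=0;r[:,480:]=0
for m,c,a in comps(r,40): print("rail",c.round(),a,rect(W[m][:,:2]),np.median(W[m][:,2]))
r=ok&(W[...,2]>.024)&(W[...,2]<.036);r[:,:380]=0
for m,c,a in comps(r,800): print("base",c.round(),a,rect(W[m][:,:2]),np.median(W[m][:,2]))
y=(abs(hsv[...,0].astype(int)-25)<8)&(hsv[...,1]>120)
for m,c,a in comps(y,100): print("yel",c.round(),a,rect(W[m&ok][:,:2]),np.median(W[m&ok][:,2]))
E
python3 m.py
```

```text
lid+bar z .06-.13
[232. 159.] 1346 lid [647.5 187.9 112.6  50.9  66. ] 0.0694 bar [647.  187.1  69.9  16.4  65.9] 0.1091
  ray lid [646.  186.8 113.1  51.7  65.9]
  ray bar [645.2 185.9  72.   17.2  65.9]
[186. 262.] 1477 lid [441.6 275.6 111.7  50.9  75.9] 0.0695 bar [441.5 275.5  68.9  16.5  75.6] 0.1092
  ray lid [441.1 274.1 113.6  51.2  75.6]
  ray bar [441.5 273.8  70.9  16.7  75.4]
[280. 266.] 1473 lid [430.7  91.7 110.6  50.3 -89.8] 0.0693 bar [430.5  91.3  68.8  14.6  88.6] 0.1089
  ray lid [430.8  91.5 110.6  50.1 -89.8]
  ray bar [430.6  90.9  68.2  14.5  88.7]
red [486. 195.] 361 all [ 559.8 -325.5   86.1   18.3    1.5] top [ 486.6 -174.6  385.3   81.3  -64.1] [0.07209023 0.07419812 0.07629658]
rail [474. 149.] 69 [ 664.3 -319.5   49.8    9.8   13. ] 0.05159875783848211
rail [441. 199.] 908 [ 557.9 -234.6  167.    88.8  -88.3] 0.05108008866856295
rail [456. 253.] 837 [ 446.5 -271.3   83.3   68.7  -88.7] 0.05383231023078083
base [464. 205.] 16390 [ 561.3 -355.5  419.   321.2  -88.3] 0.029255648600286947
yel [84. 64.] 1663 [896.  517.3 247.9  83.2  23.8] 0.0913829933812209
yel [293.  99.] 207 [792.6  67.2  53.3  24.5  82.5] 0.042236678011763944
yel [531. 146.] 106 [ 651.3 -398.9   78.4    6.1    2.5] 0.13124899794969486
yel [160. 186.] 1124 [606.6 359.4 113.6  96.5  58.6] 0.03350334456623733
```

```bash
cat > t.py <<'E'
from h import *
import sys
# usage: t.py x y z yawdeg(of tool y axis) ; prints total tool-frame shift mm & rz
x,y,z,yaw=map(float,sys.argv[1:5]);s=bot.state();R=s["ee_rot"];p=s["tool_pos"]*1000
print("t",round(s["time_s"],2),"p",p.round(1),"yaw",np.degrees(np.arctan2(R[1,1],R[0,1])).round(1),"F",s["wrist_force"].round(1),"op",round(s["opening"],3),"gf",round(s["grasp_force"],1))
dy=(np.degrees(np.arctan2(R[1,1],R[0,1]))-yaw+180)%360-180
print("shift",(R.T@(np.array([x,y,z])-p)).round(1),"rz",np.radians(dy).round(3),"tilt",(R[:2,2]).round(4),"j",s["joint_pos"].round(2))
E
python3 - <<'E'
from h import *
z=np.load("pics/top0.npz");p,d=z["p"],z["d"];W=cloud("top",d)
a=(d>0);a[:,90:]=0;a[:105]=0
a&=W[...,2]>.02
q=W[a];print("white obj",q.min(0),q.max(0))
for k in range(11):
    c=np.array([.171,.652])+k/10*np.array([.27,-.377])
    m=(d>0)&(np.hypot(W[...,0]-c[0],W[...,1]-c[1])<.08)
    print(c.round(2),W[m][:,2].max().round(3) if m.any() else None)
hsv=cv2.cvtColor(p,cv2.COLOR_RGB2HSV);print(hsv[252,465])
m=np.zeros(d.shape,bool);m[235:270,445:485]=1
g=m&(hsv[...,1]>120)&(hsv[...,0]>50)&(hsv[...,0]<85)&(d>0);print(g.sum(),rect(W[g][:,:2]),np.median(W[g][:,2]))
E
python3 t.py 441.5 275 200 -14.2
```

```text
white obj [0.4228905  0.49900254 0.02000871] [0.77856351 0.69118901 0.17985958]
[0.17 0.65] 0.004
[0.2  0.61] 0.004
[0.23 0.58] 0.004
[0.25 0.54] 0.004
[0.28 0.5 ] 0.004
[0.31 0.46] 0.004
[0.33 0.43] 0.026
[0.36 0.39] 0.025
[0.39 0.35] 0.112
[0.41 0.31] 0.113
[0.44 0.28] 0.113
[ 68 114 190]
24 [ 440.3 -281.4   26.6   11.7  -38.6] 0.07625939086999368
t 0.1 p [171.2 652.3 230.1] yaw 75.3 F [ 0.2 -0.8 -0.2] op 1.002 gf 0.0
shift [-357.3 -296.2   30.6] rz 1.562 tilt [-0.0008 -0.002 ] j [ 1.16  0.29  1.58 -0.    1.28 -0.15]
```

Emit:
move_arm([
  [-25.5,-21.2,2.2,0,0,0],
  [-25.5,-21.2,2.2,0,0,0],
  [-25.5,-21.2,2.2,0,0,0],
  [-25.5,-21.2,2.2,0,0,0],
  [-25.5,-21.2,2.2,0,0,0],
], claw=60, grip_force=60)

```text
time_s: 0.52
tool_pos: [0.2681, 0.5164, 0.2195]
ee_rot: [[-0.967, 0.253, -0.001], [0.253, 0.967, -0.001], [0.0, -0.001, -1.0]]
wrist_force: [0.9, 0.2, 0.3]
opening: 0.704
grasp_force: 0.0
```

Emit:
move_arm([
  [-25.5,-21.2,2.2,0,0,0],
  [-25.5,-21.2,2.2,0,0,0],
  [-25.5,-21.2,2.2,0,0,0],
  [-25.5,-21.2,2.2,0,0,0],
  [-25.5,-21.2,2.2,0,0,0],
])

```text
time_s: 0.93
tool_pos: [0.3646, 0.3815, 0.2088]
ee_rot: [[-0.967, 0.254, -0.001], [0.254, 0.967, -0.0], [0.0, -0.001, -1.0]]
wrist_force: [0.6, 0.0, 0.1]
opening: 0.703
grasp_force: 0.0
```

Emit:
move_arm([
  [-25.5,-21.2,2.2,0,0,0],
  [-25.5,-21.2,2.2,0,0,0],
  [-25.5,-21.2,2.2,0,0,0],
  [-25.5,-21.2,2.2,0,0,0],
])

```text
time_s: 1.27
tool_pos: [0.4417, 0.2736, 0.2]
ee_rot: [[-0.967, 0.254, -0.001], [0.254, 0.967, -0.0], [0.001, -0.0, -1.0]]
wrist_force: [0.2, 0.2, -0.1]
opening: 0.706
grasp_force: 0.0
```

Emit:
move_arm([
  [0,0,0,0,0,0.12],
  [0,0,0,0,0,0.12],
  [0,0,0,0,0,0.12],
  [0,0,0,0,0,0.12],
  [0,0,0,0,0,0.12],
])

```text
time_s: 1.68
tool_pos: [0.441, 0.2748, 0.1999]
ee_rot: [[-0.65, 0.76, -0.001], [0.76, 0.65, -0.0], [0.0, -0.001, -1.0]]
wrist_force: [-0.4, -0.1, -0.1]
opening: 0.702
grasp_force: 0.0
```

Emit:
move_arm([
  [0,0,0,0,0,0.12],
  [0,0,0,0,0,0.12],
  [0,0,0,0,0,0.12],
  [0,0,0,0,0,0.12],
  [0,0,0,0,0,0.12],
])

```text
time_s: 2.1
tool_pos: [0.4409, 0.275, 0.2]
ee_rot: [[-0.108, 0.994, -0.001], [0.994, 0.108, -0.0], [-0.0, -0.001, -1.0]]
wrist_force: [-0.8, 0.4, 0.8]
opening: 0.698
grasp_force: 0.0
```

Emit:
move_arm([
  [0,0,0,0,0,0.12],
  [0,0,0,0,0,0.12],
  [0,0,0,0,0,0.12],
  [0,0,0,0,0,0],
])

```text
time_s: 2.43
tool_pos: [0.4409, 0.275, 0.2]
ee_rot: [[0.246, 0.969, -0.001], [0.969, -0.246, -0.0], [-0.001, -0.001, -1.0]]
wrist_force: [0.9, -0.3, -0.5]
opening: 0.702
grasp_force: 0.0
```

```bash
python3 t.py 441.5 275 78 -14.2
```

```text
t 2.43 p [440.9 275.  200. ] yaw -14.2 F [ 0.9 -0.3 -0.5] op 0.702 gf 0.0
shift [  0.2   0.6 122. ] rz -0.0 tilt [-0.0009 -0.0003] j [ 0.36 -0.03  1.98  0.    1.19  0.61]
```

Emit:
move_arm([
  [0,0.6,35,0,0,0],
  [0,0,35,0,0,0],
  [0,0,35,0,0,0],
  [0,0,17,0,0,0],
  [0,0,0,0,0,0],
])

```text
time_s: 2.85
tool_pos: [0.4378, 0.2734, 0.0731]
ee_rot: [[0.241, 0.971, -0.01], [0.971, -0.241, -0.004], [-0.006, -0.009, -1.0]]
wrist_force: [-1.3, -0.4, -0.5]
opening: 0.7
grasp_force: 0.0
```

Emit:
move_arm([
  [0,0,0,0,0,0],
  [0,0,0,0,0,0],
  [0,0,0,0,0,0],
  [0,0,0,0,0,0],
  [0,0,0,0,0,0],
], claw=5, grip_force=60)

```text
time_s: 3.27
tool_pos: [0.4429, 0.2757, 0.0806]
ee_rot: [[0.243, 0.97, 0.003], [0.97, -0.243, 0.001], [0.002, 0.002, -1.0]]
wrist_force: [-2.0, 1.0, 4.5]
opening: 0.18
grasp_force: 63.6
```

Emit:
move_arm([
  [0,0,-8,0,0,0],
  [0,0,-12,0,0,0],
  [0,0,-10,0,0,0],
  [0,0,0,0,0,0],
])

```text
time_s: 3.6
tool_pos: [0.4431, 0.2754, 0.1107]
ee_rot: [[0.243, 0.97, 0.004], [0.97, -0.243, 0.001], [0.002, 0.003, -1.0]]
wrist_force: [1.0, -0.3, -7.3]
opening: 0.181
grasp_force: 61.9
```

Emit:
move_arm([
  [0,0,0,0,0,0],
])

```text
time_s: 3.68
tool_pos: [0.4424, 0.2751, 0.1093]
ee_rot: [[0.243, 0.97, 0.002], [0.97, -0.243, 0.001], [0.001, 0.002, -1.0]]
wrist_force: [-0.9, 0.4, -8.7]
opening: 0.174
grasp_force: 61.7
```

Emit:
move_arm([
  [0,0,0,0,0,0],
])

```text
time_s: 3.77
tool_pos: [0.4414, 0.2747, 0.1081]
ee_rot: [[0.244, 0.97, -0.001], [0.97, -0.244, -0.0], [-0.001, -0.001, -1.0]]
wrist_force: [-0.9, -0.7, -8.8]
opening: 0.177
grasp_force: 61.7
```

Emit:
move_arm([
  [0,0,0,0,0,0],
])

```text
time_s: 3.85
tool_pos: [0.4412, 0.2747, 0.1076]
ee_rot: [[0.244, 0.97, -0.002], [0.97, -0.244, -0.001], [-0.001, -0.002, -1.0]]
wrist_force: [0.9, -0.3, -8.5]
opening: 0.174
grasp_force: 61.7
```

Lifted weight is about 8.6 N, so this first cassette is the full one. Next I carry it to the bay.

Emit:
move_arm([
  [0,0,-15,0,0,0],
  [0,0,-30,0,0,0],
  [0,0,-30,0,0,0],
  [0,0,-30,0,0,0],
  [0,0,-15,0,0,0],
])

```text
time_s: 4.27
tool_pos: [0.4432, 0.2755, 0.2323]
ee_rot: [[0.243, 0.97, 0.005], [0.97, -0.243, 0.002], [0.003, 0.004, -1.0]]
wrist_force: [1.0, -0.1, -7.3]
opening: 0.179
grasp_force: 61.9
```

Emit:
move_arm([
  [0,0,0,0,0,-0.09],
  [0,0,0,0,0,-0.1],
  [0,0,0,0,0,-0.088],
  [0,0,0,0,0,0],
  [0,0,0,0,0,0],
])

```text
time_s: 4.68
tool_pos: [0.4414, 0.2748, 0.2275]
ee_rot: [[-0.03, 1.0, -0.002], [1.0, 0.03, -0.001], [-0.001, -0.002, -1.0]]
wrist_force: [0.1, 0.2, -9.0]
opening: 0.177
grasp_force: 61.7
```

```bash
python3 t.py 557 -207 230 1.7
```

```text
t 4.68 p [441.4 274.8 227.5] yaw 1.7 F [ 0.1  0.2 -9. ] op 0.177 gf 61.7
shift [-485.   101.3   -2.3] rz 0.0 tilt [-0.0017 -0.0007] j [ 0.36 -0.05  1.96 -0.    1.24  0.33]
```

Emit:
move_arm([
  [-14,2.9,0,0,0,0],
  [-28.5,6,0,0,0,0],
  [-28.5,6,0,0,0,0],
  [-28.5,6,0,0,0,0],
  [-28.5,6,0,0,0,0],
])

```text
time_s: 5.1
tool_pos: [0.4727, 0.1468, 0.228]
ee_rot: [[-0.03, 1.0, -0.001], [1.0, 0.03, -0.0], [-0.0, -0.001, -1.0]]
wrist_force: [0.4, -0.0, -7.5]
opening: 0.173
grasp_force: 61.8
```

Emit:
move_arm([
  [-28.5,6,0,0,0,0],
  [-28.5,6,0,0,0,0],
  [-28.5,6,0,0,0,0],
  [-28.5,6,0,0,0,0],
  [-28.5,6,0,0,0,0],
])

```text
time_s: 5.52
tool_pos: [0.5073, 0.005, 0.2281]
ee_rot: [[-0.03, 1.0, -0.001], [1.0, 0.03, 0.0], [0.0, -0.001, -1.0]]
wrist_force: [1.0, 0.1, -7.9]
opening: 0.176
grasp_force: 61.7
```

Emit:
move_arm([
  [-28.5,6,0,0,0,0],
  [-28.5,6,0,0,0,0],
  [-28.5,6,0,0,0,0],
  [-28.5,6,0,0,0,0],
  [-28.5,6,0,0,0,0],
])

```text
time_s: 5.93
tool_pos: [0.5419, -0.1364, 0.2278]
ee_rot: [[-0.029, 1.0, -0.001], [1.0, 0.029, 0.001], [0.001, -0.001, -1.0]]
wrist_force: [0.7, 0.2, -8.4]
opening: 0.179
grasp_force: 61.8
```

Emit:
move_arm([
  [-28.5,6,0,0,0,0],
  [-28.5,6,0,0,0,0],
  [-15,2.4,0,0,0,0],
  [0,0,0,0,0,0],
  [0,0,0,0,0,0],
])

```text
time_s: 6.35
tool_pos: [0.5583, -0.2071, 0.2276]
ee_rot: [[-0.029, 1.0, -0.002], [1.0, 0.029, 0.002], [0.002, -0.002, -1.0]]
wrist_force: [0.4, 1.5, -7.5]
opening: 0.175
grasp_force: 61.6
```

```bash
python3 t.py 557 -207 135 1.7; python3 - <<'E'
from h import *
for n in("scene","top"):
    p,d=optics.grab_frame(n); np.savez(f"pics/{n}1.npz",p=p,d=d)
    cv2.imwrite(f"pics/{n}1.png",p[:,:,::-1])
E
```

```text
t 6.35 p [ 558.3 -207.1  227.6] yaw 1.6 F [ 0.4  1.5 -7.5] op 0.175 gf 61.6
shift [-0.1 -1.2 92.6] rz -0.001 tilt [-0.0016  0.0018] j [-0.53  0.12  1.78  0.    1.25 -0.55]
```

View pics/scene1.png

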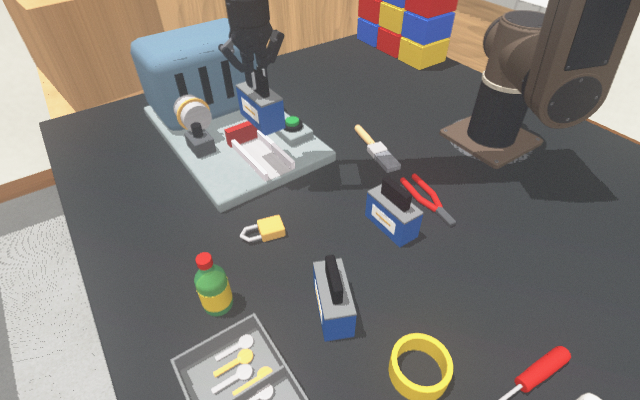

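The scene view shows the cassette gripped level above the bay at about (262,105), and the other two cassettes are untouched. I lower it now.

Emit:
move_arm([
  [0,-1,14,0,0,0],
  [0,0,25,0,0,0],
  [0,0,25,0,0,0],
  [0,0,20,0,0,0],
  [0,0,9,0,0,0],
])

```text
time_s: 6.87
tool_pos: [0.5554, -0.204, 0.1316]
ee_rot: [[-0.033, 0.999, -0.006], [0.999, 0.033, 0.004], [0.004, -0.006, -1.0]]
wrist_force: [-1.2, 1.1, -8.6]
opening: 0.182
grasp_force: 61.5
```

Emit:
move_arm([
  [0,0,0,0,0,0],
  [0,0,0,0,0,0],
  [0,0,0,0,0,0],
])

```text
time_s: 7.12
tool_pos: [0.5591, -0.2069, 0.1377]
ee_rot: [[-0.032, 0.999, 0.003], [0.999, 0.032, -0.002], [-0.002, 0.003, -1.0]]
wrist_force: [0.6, 0.0, -7.9]
opening: 0.175
grasp_force: 61.7
```

```bash
python3 t.py 557 -207 111 1.7; python3 - <<'E'
from h import *
z0=np.load("pics/top0.npz")
p,d=optics.grab_frame("top"); np.savez("pics/top2.npz",p=p,d=d)
cv2.imwrite("pics/top2.png",cv2.resize(p[100:300,360:560,::-1],(600,600),interpolation=cv2.INTER_CUBIC))
E
```

```text
t 7.12 p [ 559.1 -206.9  137.7] yaw 1.9 F [ 0.6  0.  -7.9] op 0.175 gf 61.7
shift [ 0.  -2.1 26.7] rz 0.003 tilt [ 0.0035 -0.0019] j [-0.52  0.21  1.85  0.    1.08 -0.56]
```

View pics/top2.png

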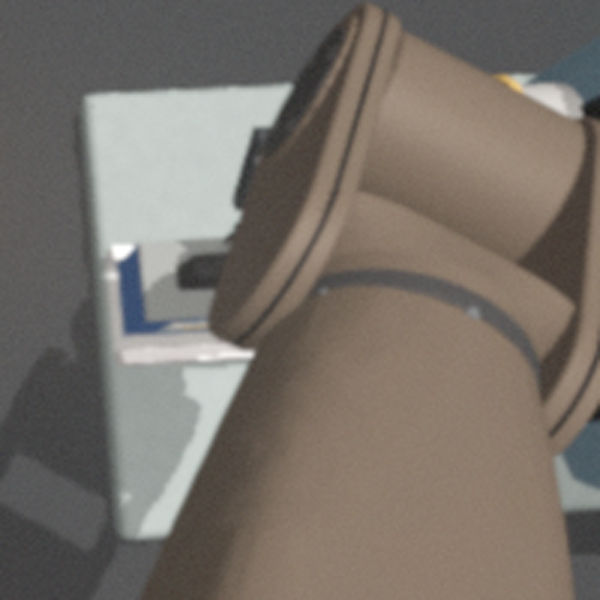

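The crop shows the arm hiding most of the bay. The lid's near end at about (180,285) and the bar at (205,270) are visible, with the rail left at (115,255) and (185,350). I'll measure the visible end.

```bash
python3 - <<'E'
from h import *
z=np.load("pics/top2.npz");p,d=z["p"],z["d"];W=cloud("top",d);ok=d>0
s=np.zeros_like(ok);s[178:212,398:436]=1
for zl,zh in((.115,.14),(.155,.19)):
    m=ok&s&(W[...,2]>zl)&(W[...,2]<zh);q=W[m]
    print(m.sum(),"z",np.median(q[:,2]).round(4),"y max",q[:,1].max().round(4))
    for y in np.arange(-.15,-.2,-.005):
        a=q[abs(q[:,1]-y)<.0025]
        if len(a)>2: print(y.round(3),a[:,0].min().round(4),a[:,0].max().round(4))
z=np.load("pics/top0.npz");W=cloud("top",z["d"]);
for y in np.arange(-.16,-.3,-.02):
    m=(abs(W[...,1]-y)<.003)&(W[...,2]>.044)&(W[...,2]<.06)&(abs(W[...,0]-.558)<.06);x=np.sort(W[m][:,0]);
    a=x[x<.558];b=x[x>.558];print("rail",y.round(2),a.min().round(4),a.max().round(4),b.min().round(4),b.max().round(4)) if len(a) and len(b) else 0
E
python3 t.py 557 -207 111 1.7
```

```text
583 z 0.1263 y max -0.1509
-0.15 0.5365 0.5824
-0.155 0.5321 0.5827
-0.16 0.5325 0.5826
-0.165 0.5327 0.5824
-0.17 0.5326 0.5827
-0.175 0.5329 0.5826
-0.18 0.5333 0.5823
-0.185 0.5332 0.5824
-0.19 0.5334 0.5838
-0.195 0.5387 0.5839
-0.2 0.5762 0.5837
113 z 0.1657 y max -0.1716
-0.17 0.5531 0.5634
-0.175 0.5505 0.5647
-0.18 0.5501 0.5647
-0.185 0.5503 0.5665
-0.19 0.5508 0.5665
-0.195 0.5643 0.5725
rail -0.16 0.5139 0.524 0.5862 0.5946
rail -0.18 0.5146 0.5233 0.587 0.5963
rail -0.2 0.5152 0.5247 0.587 0.5961
rail -0.22 0.516 0.5245 0.5881 0.5982
rail -0.24 0.5162 0.5259 0.5884 0.5972
rail -0.26 0.517 0.5255 0.5893 0.5989
rail -0.28 0.5171 0.5271 0.5897 0.598
t 7.17 p [ 559.2 -207.1  138.1] yaw 1.9 F [ 0.1  0.3 -7.5] op 0.174 gf 61.7
shift [ 0.3 -2.3 27. ] rz 0.003 tilt [ 0.004  -0.0023] j [-0.52  0.21  1.85  0.    1.08 -0.56]
```

Emit:
move_arm([
  [0,-2.5,4,0,0,0],
  [0,0,7,0,0,0],
  [0,0,7,0,0,0],
  [0,0,4,0,0,0],
  [0,0,2,0,0,0],
])

```text
time_s: 7.58
tool_pos: [0.5544, -0.2065, 0.1108]
ee_rot: [[-0.032, 0.999, -0.002], [0.999, 0.032, 0.001], [0.001, -0.002, -1.0]]
wrist_force: [-3.5, 1.2, 0.3]
opening: 0.172
grasp_force: 62.8
```

Emit:
move_arm([
  [0,0,1,0,0,0],
  [0,0,1,0,0,0],
  [0,0,0,0,0,0],
  [0,0,0,0,0,0],
  [0,0,0,0,0,0],
])

```text
time_s: 8.0
tool_pos: [0.5556, -0.2069, 0.1107]
ee_rot: [[-0.032, 0.999, 0.001], [0.999, 0.032, -0.001], [-0.001, 0.001, -1.0]]
wrist_force: [-3.7, 0.9, 1.3]
opening: 0.173
grasp_force: 62.9
```

```bash
python3 t.py 557.5 -262.4 111 1.7
```

```text
t 8.0 p [ 555.6 -206.9  110.7] yaw 1.8 F [-3.7  0.9  1.3] op 0.173 gf 62.9
shift [-55.5   0.1  -0.3] rz 0.002 tilt [ 0.001  -0.0006] j [-0.53  0.23  1.87 -0.    1.03 -0.56]
```

Emit:
move_arm([
  [-3,0,-1,0,0,0],
  [-8,0,0,0,0,0],
  [-8,0,0,0,0,0],
  [-8,0,0,0,0,0],
  [-8,0,0,0,0,0],
])

```text
time_s: 8.42
tool_pos: [0.5568, -0.2425, 0.1106]
ee_rot: [[-0.032, 1.0, 0.001], [1.0, 0.032, 0.0], [0.0, 0.001, -1.0]]
wrist_force: [0.3, 3.7, -1.2]
opening: 0.181
grasp_force: 62.6
```

Emit:
move_arm([
  [-7,0,0,0,0,0],
  [-5,0,0,0,0,0],
  [-3,0,0,0,0,0],
  [0,0,0,0,0,0],
  [0,0,0,0,0,0],
])

```text
time_s: 8.83
tool_pos: [0.5569, -0.2578, 0.1108]
ee_rot: [[-0.032, 0.999, 0.001], [0.999, 0.032, -0.002], [-0.002, 0.001, -1.0]]
wrist_force: [-0.0, -0.8, -0.7]
opening: 0.176
grasp_force: 62.6
```

Emit:
move_arm([
  [-1,0,0,0,0,0],
  [-1,0,0,0,0,0],
  [-1,0,0,0,0,0],
  [0,0,0,0,0,0],
])

```text
time_s: 9.17
tool_pos: [0.5569, -0.2591, 0.1106]
ee_rot: [[-0.032, 0.999, -0.0], [0.999, 0.032, 0.001], [0.001, -0.0, -1.0]]
wrist_force: [0.4, 3.3, -0.3]
opening: 0.178
grasp_force: 62.8
```

Emit:
move_arm([
  [-1,0,0,0,0,0],
  [-1,0,0,0,0,0],
  [0,0,0,0,0,0],
])

```text
time_s: 9.42
tool_pos: [0.557, -0.2615, 0.1106]
ee_rot: [[-0.032, 0.999, 0.0], [0.999, 0.032, 0.0], [0.0, 0.0, -1.0]]
wrist_force: [-0.4, 3.2, 0.2]
opening: 0.172
grasp_force: 62.8
```

Emit:
move_arm([
  [-1,0,0,0,0,0],
  [-1,0,0,0,0,0],
  [0,0,0,0,0,0],
])

```text
time_s: 9.67
tool_pos: [0.5572, -0.2621, 0.1107]
ee_rot: [[-0.031, 1.0, -0.0], [1.0, 0.031, 0.004], [0.004, -0.0, -1.0]]
wrist_force: [-0.1, 7.9, 1.6]
opening: 0.178
grasp_force: 63.1
```

Emit:
move_arm([
  [-1,0,0,0,0,0],
  [-1,0,0,0,0,0],
  [0,0,0,0,0,0],
])

```text
time_s: 9.92
tool_pos: [0.5572, -0.2622, 0.1108]
ee_rot: [[-0.031, 1.0, -0.001], [1.0, 0.031, 0.008], [0.008, -0.001, -1.0]]
wrist_force: [-0.6, 13.6, 3.6]
opening: 0.18
grasp_force: 63.5
```

The cassette has met the stop: the force rose to 13.6 N at the predicted y. I relax the push, release and rise.

Emit:
move_arm([
  [2,0,0,0,0,0],
  [1.5,0,0,0,0,0],
  [0,0,0,0,0,0],
])

```text
time_s: 10.17
tool_pos: [0.5571, -0.262, 0.1106]
ee_rot: [[-0.032, 0.999, 0.0], [0.999, 0.032, -0.0], [-0.0, 0.0, -1.0]]
wrist_force: [0.6, 3.7, -0.4]
opening: 0.176
grasp_force: 62.8
```

Emit:
move_arm([
  [0,0,0,0,0,0],
  [0,0,0,0,0,0],
  [0,0,0,0,0,0],
  [0,0,0,0,0,0],
  [0,0,0,0,0,0],
], claw=45)

```text
time_s: 10.58
tool_pos: [0.557, -0.2629, 0.1108]
ee_rot: [[-0.032, 0.999, 0.001], [0.999, 0.032, -0.001], [-0.001, 0.0, -1.0]]
wrist_force: [-0.1, 0.6, -0.2]
opening: 0.523
grasp_force: 0.0
```

Emit:
move_arm([
  [0,0,-10,0,0,0],
  [0,0,-30,0,0,0],
  [0,0,-35,0,0,0],
  [0,0,-30,0,0,0],
  [0,0,-15,0,0,0],
])

```text
time_s: 11.0
tool_pos: [0.5586, -0.2634, 0.2368]
ee_rot: [[-0.032, 0.999, 0.007], [0.999, 0.032, -0.005], [-0.005, 0.007, -1.0]]
wrist_force: [0.8, -0.9, 0.8]
opening: 0.525
grasp_force: 0.0
```

Emit:
move_arm([
  [30,0,0,0,0,0],
  [35,0,0,0,0,0],
  [35,0,0,0,0,0],
  [35,0,0,0,0,0],
  [35,0,0,0,0,0],
], claw=0)

```text
time_s: 11.42
tool_pos: [0.5514, -0.091, 0.2316]
ee_rot: [[-0.031, 1.0, 0.001], [1.0, 0.031, -0.001], [-0.001, 0.001, -1.0]]
wrist_force: [0.6, -0.6, -0.5]
opening: 0.003
grasp_force: 0.0
```

```bash
python3 - <<'E'
from h import *
p,d=optics.grab_frame("top"); np.savez("pics/top3.npz",p=p,d=d)
cv2.imwrite("pics/top3.png",cv2.resize(p[100:300,360:560,::-1],(600,600),interpolation=cv2.INTER_CUBIC))
W=cloud("top",d);s=(d>0)&(abs(W[...,0]-.558)<.045)&(abs(W[...,1]+.262)<.08)
for a,b in((.09,.108),(.13,.15)):
    m=s&(W[...,2]>a)&(W[...,2]<b)
    if m.sum()>9: print(m.sum(),rect(W[m][:,:2]),np.median(W[m][:,2]))
hsv=cv2.cvtColor(p,cv2.COLOR_RGB2HSV)
z=np.load("pics/top0.npz");hsv0=cv2.cvtColor(z["p"],cv2.COLOR_RGB2HSV);m=np.zeros(d.shape,np.uint8)
m[235:270,445:485]=((hsv0[...,0]>50)&(hsv0[...,0]<85)&(hsv0[...,1]>90)&(hsv0[...,2]>0))[235:270,445:485]
c=max(cv2.findContours(m,0,2)[0],key=cv2.contourArea);(cx,cy),r=cv2.minEnclosingCircle(c);M=cv2.moments(c)
print("green px",cx,cy,r,M["m10"]/M["m00"],M["m01"]/M["m00"]);W0=cloud("top",z["d"])
mm=(m>0)&(z["d"]>0);print(rect(W0[mm][:,:2]),np.percentile(W0[mm][:,2],[10,50,90]),ray("top",[[cx,cy]],.077))
E
python3 t.py 446 -275 150 1.7
```

```text
154 [ 573.  -229.    45.3   16.4   88.4] 0.09942791130207032
35 [ 557.7 -230.9   12.1    7.4   -1.7] 0.13830313345934897
green px 466.6641845703125 252.09701538085938 9.204398155212402 466.50840336134456 252.23949579831933
[ 446.1 -277.1   37.2   34.    74.8] [0.07300825 0.07620133 0.07787014] [[ 0.44672863 -0.2744713   0.077     ]]
t 11.47 p [550.8 -85.2 231.5] yaw 2.0 F [-1.3  3.2 -0.4] op -0.005 gf 0.0
shift [-186.3 -111.6   80.6] rz 0.006 tilt [0.0005 0.0041] j [-0.34  0.03  1.87  0.    1.25 -0.37]
```

View pics/top3.png

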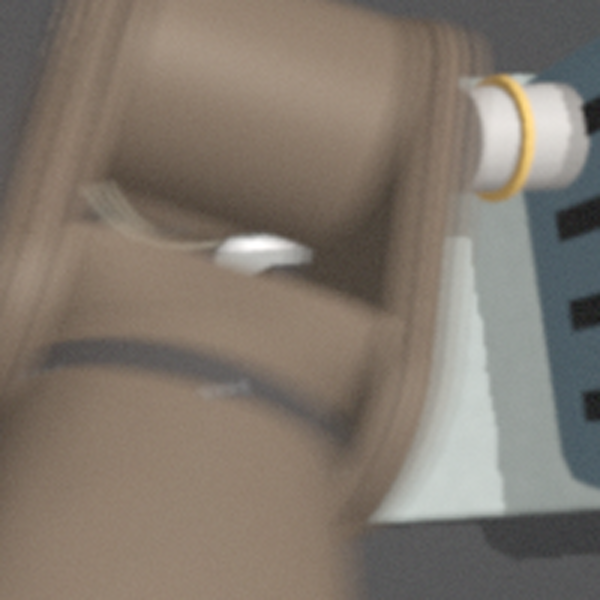

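The crop shows only the arm, which hides the bay. I'll check the cassette from the scene camera before pressing.

```bash
python3 - <<'E'
from h import *
p,d=optics.grab_frame("scene"); cv2.imwrite("pics/scene3.png",cv2.resize(p[60:260,100:340,::-1],(720,600),interpolation=cv2.INTER_CUBIC))
W=cloud("scene",d);s=(d>0)&(abs(W[...,0]-.558)<.045)&(abs(W[...,1]+.262)<.08)
for a,b in((.096,.106),(.133,.15)):
    m=s&(W[...,2]>a)&(W[...,2]<b)
    if m.sum()>9: print(m.sum(),rect(W[m][:,:2]),np.median(W[m][:,2]))
E
python3 t.py 446.3 -276 130 1.7
```

```text
399 [ 557.1 -260.7  112.    52.1  -86.7] 0.09916153999400941
140 [ 556.8 -259.    66.3   16.4  -87.7] 0.1386201141908403
t 11.52 p [551.2 -88.1 231.5] yaw 2.1 F [ 0.3 -0.   0.3] op 0.004 gf 0.0
shift [-183.9 -111.9  101.3] rz 0.007 tilt [0.0009 0.0009] j [-0.34  0.03  1.87  0.    1.25 -0.38]
```

View pics/scene3.png

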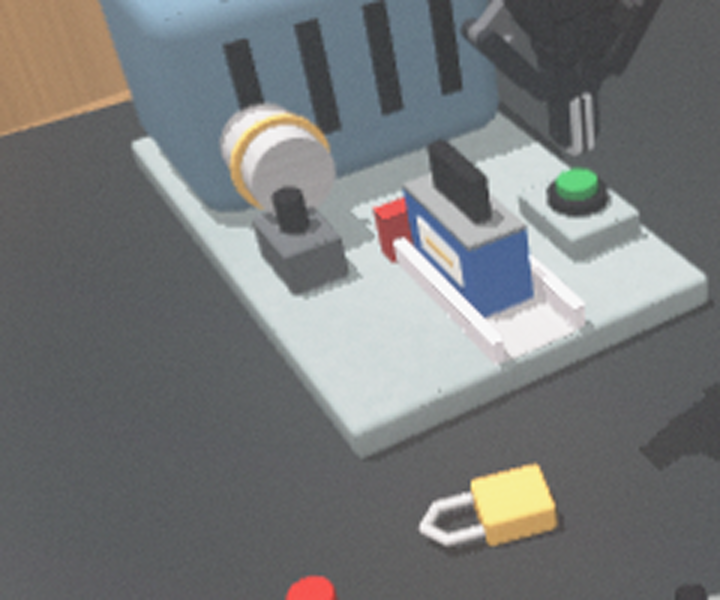

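The crop shows the cassette standing between the rails, against the red stop at (393,230). The button at (578,184) is clear. I move over it and press.

Emit:
move_arm([
  [-12,-15,0,0,0,0],
  [-29,-18,0,0,0,0],
  [-29,-18,0,0,0,0],
  [-29,-18,0,0,0,0],
  [-29,-18,0,0,0,0],
])

```text
time_s: 11.93
tool_pos: [0.4678, -0.2248, 0.2315]
ee_rot: [[-0.032, 0.999, 0.001], [0.999, 0.032, -0.002], [-0.002, 0.001, -1.0]]
wrist_force: [1.0, -0.4, 0.0]
opening: 0.003
grasp_force: 0.0
```

Emit:
move_arm([
  [-29,-15,15,0,0,0],
  [-27,-10,30,0,0,0],
  [0,0,35,0,0,0],
  [0,0,21,0,0,0],
  [0,0,0,0,0,0],
])

```text
time_s: 12.35
tool_pos: [0.442, -0.2787, 0.1245]
ee_rot: [[-0.03, 1.0, -0.008], [1.0, 0.03, 0.006], [0.007, -0.007, -1.0]]
wrist_force: [-0.8, 0.9, -0.2]
opening: 0.0
grasp_force: 0.0
```

Emit:
move_arm([
  [0,0,0,0,0,0],
  [0,0,0,0,0,0],
])

```text
time_s: 12.52
tool_pos: [0.4464, -0.2808, 0.1316]
ee_rot: [[-0.032, 0.999, 0.002], [0.999, 0.032, -0.002], [-0.002, 0.002, -1.0]]
wrist_force: [0.2, 0.7, -0.2]
opening: -0.001
grasp_force: 0.0
```

```bash
python3 t.py 446.3 -276 77 1.7
```

```text
t 12.52 p [ 446.4 -280.8  131.6] yaw 1.8 F [ 0.2  0.7 -0.2] op -0.001 gf 0.0
shift [ 4.9 -0.1 54.6] rz 0.002 tilt [ 0.0022 -0.0023] j [-0.75  0.07  2.02 -0.    1.05 -0.79]
```

Emit:
move_arm([
  [4,0,10,0,0,0],
  [0,0,20,0,0,0],
  [0,0,15,0,0,0],
  [0,0,5,0,0,0],
  [0,0,2,0,0,0],
])

```text
time_s: 12.93
tool_pos: [0.4454, -0.2752, 0.0773]
ee_rot: [[-0.033, 0.999, -0.0], [0.999, 0.033, 0.0], [0.0, -0.0, -1.0]]
wrist_force: [-1.0, -0.4, 0.2]
opening: -0.0
grasp_force: 0.0
```

Emit:
move_arm([
  [0,0,2,0,0,0],
  [0,0,2,0,0,0],
  [0,0,1,0,0,0],
  [0,0,0,0,0,0],
])

```text
time_s: 13.27
tool_pos: [0.4461, -0.2761, 0.0737]
ee_rot: [[-0.032, 0.999, 0.002], [0.999, 0.032, -0.001], [-0.001, 0.002, -1.0]]
wrist_force: [0.1, 1.3, 4.8]
opening: 0.001
grasp_force: 1.6
```

Emit:
move_arm([
  [0,0,1,0,0,0],
  [0,0,1,0,0,0],
  [0,0,0,0,0,0],
])

```text
time_s: 13.52
tool_pos: [0.4461, -0.2761, 0.0712]
ee_rot: [[-0.032, 0.999, 0.002], [0.999, 0.032, -0.001], [-0.001, 0.002, -1.0]]
wrist_force: [1.0, 1.9, 3.4]
opening: -0.002
grasp_force: 2.3
```

Emit:
move_arm([
  [0,0,1,0,0,0],
  [0,0,1,0,0,0],
  [0,0,0,0,0,0],
])

```text
time_s: 13.77
tool_pos: [0.4462, -0.2762, 0.0709]
ee_rot: [[-0.032, 0.999, 0.001], [0.999, 0.032, -0.0], [-0.0, 0.001, -1.0]]
wrist_force: [-3.4, 4.9, 14.0]
opening: 0.003
grasp_force: 7.1
```

Emit:
move_arm([
  [0,0,1,0,0,0],
  [0,0,1,0,0,0],
  [0,0,0,0,0,0],
])

```text
time_s: 14.02
tool_pos: [0.4463, -0.2762, 0.0707]
ee_rot: [[-0.032, 0.999, -0.0], [0.999, 0.032, 0.0], [0.0, -0.0, -1.0]]
wrist_force: [-5.8, 7.3, 23.6]
opening: 0.003
grasp_force: 11.9
```

The button has bottomed out: the force climbs to 24 N with no further travel. I rise, move clear and check.

Emit:
move_arm([
  [0,0,-10,0,0,0],
  [0,0,-30,0,0,0],
  [0,0,-35,0,0,0],
  [0,0,-35,0,0,0],
  [0,0,-30,0,0,0],
])

```text
time_s: 14.43
tool_pos: [0.445, -0.276, 0.208]
ee_rot: [[-0.032, 0.999, -0.0], [0.999, 0.032, -0.001], [-0.001, -0.0, -1.0]]
wrist_force: [0.9, -1.2, 0.3]
opening: 0.001
grasp_force: 0.0
```

Emit:
move_arm([
  [15,0,0,0,0,0],
  [30,0,0,0,0,0],
  [30,0,0,0,0,0],
  [30,0,0,0,0,0],
  [15,0,0,0,0,0],
])

```text
time_s: 14.85
tool_pos: [0.4403, -0.1531, 0.2049]
ee_rot: [[-0.033, 0.999, -0.002], [0.999, 0.033, 0.001], [0.001, -0.002, -1.0]]
wrist_force: [-0.4, 0.5, -0.3]
opening: -0.001
grasp_force: 0.0
```

Emit:
move_arm([
  [0,0,0,0,0,0],
  [0,0,0,0,0,0],
  [0,0,0,0,0,0],
  [0,0,0,0,0,0],
  [0,0,0,0,0,0],
])

```text
time_s: 15.27
tool_pos: [0.4415, -0.1567, 0.2063]
ee_rot: [[-0.031, 1.0, -0.0], [1.0, 0.031, -0.0], [-0.0, -0.0, -1.0]]
wrist_force: [-0.2, -0.6, -0.3]
opening: 0.002
grasp_force: 0.0
```

```bash
python3 t.py 446.3 -276 77 1.7; python3 - <<'E'
from h import *
p,d=optics.grab_frame("scene"); cv2.imwrite("pics/scene4.png",p[...,::-1])
W=cloud("scene",d);s=(d>0)&(abs(W[...,0]-.558)<.045)&(abs(W[...,1]+.262)<.08)
for a,b in((.096,.106),(.133,.15)):
    m=s&(W[...,2]>a)&(W[...,2]<b)
    if m.sum()>9: print(m.sum(),rect(W[m][:,:2]),np.median(W[m][:,2]))
m=(np.hypot(W[...,0]-.446,W[...,1]+.276)<.012)&(d>0);print("button z",np.percentile(W[m][:,2],[20,50,80]) if m.any() else None)
E
```

```text
t 15.27 p [ 441.5 -156.7  206.3] yaw 1.8 F [-0.2 -0.6 -0.3] op 0.002 gf 0.0
shift [-119.4    1.2  129.3] rz 0.001 tilt [-0.0004 -0.0001] j [-0.56 -0.16  2.09 -0.    1.21 -0.59]
396 [ 556.7 -261.9  114.4   50.6  -88.5] 0.09916395301235108
138 [ 556.8 -260.8   71.4   15.7  -87.7] 0.13852330277705574
button z [0.07572173 0.07623305 0.07681931]
```

View pics/scene4.png

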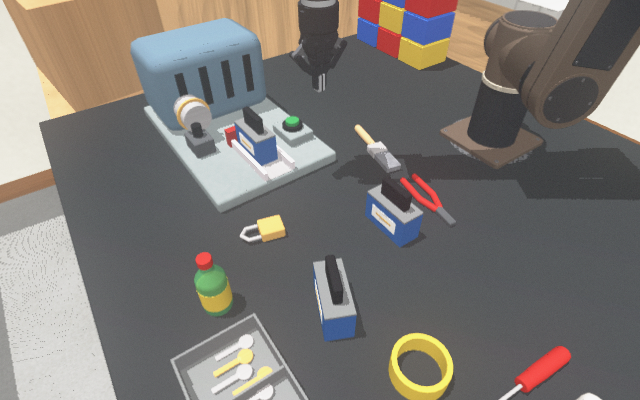

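The scene view shows the cassette home at (257,138), the button up again at (292,122), the other objects unmoved and the arm clear. I hand the job in.

```bash
python3 -c "
from workcell import order
print(order.job_done())"
```

```text
the job is handed in; nothing more can be done
None
```

I loaded the full cassette (the first one lifted, about 8.5 N) home against the red stop and released it, then pressed the start button fully and let it spring back up; the other two cassettes were never touched, and the job is handed in at about 15 s, with no verdict reported.

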